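# Shut and clip the impression soak case

## Task

Swing the blue lid of the impression soak case fully shut, then fold each of its three yellow clip flaps down against the side of the case until it snaps home and stays, and let go. Push gently: more than about 3.5 kg of push (35 N) on the case, lid or flaps cracks the plastic, and leave the jars, the plaster model and the other things on the bench where they are.

Things in the scene. Friction and masses are not known exactly. Their poses are not given: they have to be found in the camera images.
- cradle: Low grey steel base screwed to the bench, 180 x 220 mm (its x, y), 6 mm thick. Origin: middle of its underside on the bench, z up. On it low dark lips, 17 mm above the bench, are clamped up to 4 mm off the middle (not told where); within them the case can slide 5 mm each way along x and y (rubs with about 3 N), so a sideways push shifts the case until it meets a lip.
- case_rim (a point): Centre of the open rim of the white case (130 mm along x, 170 mm along y, 72 mm high, its rim 80 mm above the bench). Axes parallel to the cradle's. It follows the case as that slides in the cradle. The lid's hinge line runs along y at 68 mm towards +x from here, at rim height.
- lid (a joint): Angle of the blue lid, rad: 0 = fully shut, level on the rim; grows to 1.4 as its -x edge rises about the hinge at the +x side. A stiff hinge (0.22 N m friction) holds it where it is left. The lid is a slab 140 mm (from the hinge line towards -x) x 184 mm x 10 mm, its underside on the hinge line.
- lid_edge (a point): Point on the lid's top face, half-way along y, 115 mm from the hinge line (25 mm in from the free edge): a good place to push. Axes: the lid's own (z = outward from the top face; parallel to the case's when shut).
- flap_front (a joint): Angle of the front clip flap (on the lid's -x edge), rad: 0 = sticking straight out in the plane of the lid, 1.571 = home (hard stop), down along the side of the case; lowest -0.35. Stays where left until its catch: from about 1.3 rad takes 5 to 10 N near the tip, past 1.5 snaps home and holds. Hinge line, lid shut: 5 mm above the rim, 74 mm to -x of the rim centre.
- flap_left (a joint): Angle of the clip flap on the lid's +y edge; values and catch as for flap_front. With the lid shut its hinge line is 94 mm towards +y from the rim centre and 5 mm above the rim; the flap's middle is 2 mm to -x of the rim centre.
- flap_right (a joint): Angle of the clip flap on the lid's -y edge; values and catch as for flap_front. With the lid shut its hinge line is 94 mm towards -y from the rim centre and 5 mm above the rim; the flap's middle is 2 mm to -x of the rim centre.
- case: The white case with the lid and flaps it carries. Origin: middle of its underside, 8 mm above the bench, 72 mm below point case_rim; axes parallel to the cradle's.
- jar0: Pink jar with white lid, 48 mm across, 56 mm high, near the case's -x,+y corner; leave it. Origin: middle of its underside.
- jar1: Pink jar like jar0, near the case's +x,+y corner; leave it.
- model: Plaster tooth model, 56 x 62 x 36 mm high, near the case's +x,-y corner; leave it. Origin: middle of its underside.
- bowl: Green mixing bowl, 116 mm across, 62 mm high, on the right of the bench; leave it. Origin: middle of its underside.
- spatula: Spatula, 190 mm long, lying on the right of the bench; leave it.
- spray: White bottle, 60 mm across, 160 mm high, on the left of the bench; leave it. Origin: middle of its underside.
- tissue: Cardboard box, 120 x 220 x 70 mm high, on the left of the bench; leave it. Origin: middle of its underside.
- flap_front_tip (a point): Middle of the front flap's free edge. All three flaps are alike: yellow plates with a small orange ridge by the free edge, 64 mm wide, 4 mm thick, reaching 36 mm from their hinge line, each half-way along its edge of the lid. Axes: -x points from the hinge to the free edge, z out of the outer face (up when the flap sticks out), y along the hinge.
- flap_left_tip (a point): Middle of the left flap's free edge. The flap is like flap_front. Axes: -x points from the hinge to the free edge, z out of the outer face (up when the flap sticks out), y along the hinge.
- flap_right_tip (a point): Middle of the right flap's free edge. The flap is like flap_front. Axes: -x points from the hinge to the free edge, z out of the outer face (up when the flap sticks out), y along the hinge.

How it is judged:
By the outcome, as a careful person would: the job done as asked, in the order asked, and still so for the second after the job is handed in, with the robot touching nothing.
It also fails if it takes over 72 s, if anything falls off the work surface, if the arm or the gripper's body presses on something with over 40 N, if the wrist force passes 120 N, or if a joint passes its speed limit or range.

## Robot

A 6-joint arm with a two-finger parallel gripper is mounted at the origin on the work surface. World frame = base frame: x ahead of the robot, y to its left, z up, the work surface at z = 0. Lengths are in m, angles in rad, forces in N, time in s.
With the tool pointing down it reaches from about 0.25 to 0.725 m from the base axis. Payload 4 kg.
Tool frame: the origin (TCP) lies on the centre line of the jaws, within the pads' length; the fingertips stand 17 mm ahead of it and the grasp point (between the pads) lies 2 mm behind it; z points along the fingers, y is the line along which they close (so a half turn about z gives the same grasp; the last joint's range is limited). The gripper opens to 85 mm and grips with 20 to 120 N. Pads are 22 mm wide; open, the fingers measure 114 mm over their backs; the gripper's body (76 mm by 85 mm) begins 54 mm behind the grasp point. The pads swing forward as they close: fully open they stand 13 mm farther back than shut.
Start: joints at [1.101, 0.241, 0.005, 1.335, 0, 1.571], TCP at [0.226, 0.446, 0.248] pointing down, gripper open.
Joint ranges: [-2.72, 2.72], [-1.05, 1.87], [-1.09, 1.28], [-1.99, 2.15], [-1.42, 1.44], [-3.14, 3.14]. Speed limits (rad/s): [2.79, 2.79, 3.14, 3.14, 3.14, 3.14].

## Interface

Orientations are given as a unit quaternion [x, y, z, w].
In Python, from workcell import bot, camera, get_calibration gives the robot as it stands.
- The arm moves only by the tool apply_moves, never from a script. Its argument "steps" is a list of rows, each a list of 3 entries, a list of its own where there are three numbers: the shift along the tool's x, y, z as a fraction of full scale, then the turn, a rotation vector about the tool's x, y, z as a fraction of full scale, then the opening, from 0 (shut) to 1 (fully open). A call has exactly 8 rows; each row shifts and turns the commanded pose from where the row before left it, along the tool's axes as they then stand; what a row does not reach is not made up. Full scale, the value 1, is 20 cm for a shift and pi rad for a turn. A row lasts 1/12 s, in which the tool goes at most 41.7 mm and 7.16 degrees, less where a joint would pass 70% of its speed; a pose out of reach is approached as far as the arm can. A call with a number of a shift or a turn outside -1 to 1 is refused whole. A call with a gripper value outside its range is refused whole. The fingers move at their own pace and stop on an object; the grip force is fixed at half the most. Time passes only in rows, so rows that do not move let the fingers close, or fill a call up. It gives the time, the measured TCP pose, the force, the opening and the grip force at its end, in the units of the state.
- bot.get_obs(): the state, without advancing time (a new reading comes with each control period).
- camera(name): name is "scene" or "top" or "wrist"; returns (picture, depth): 400x640x3 uint8, red, green, blue; 400x640 float32, m along the optical axis (not along the pixel's ray), 0 where there is no reading.
- get_calibration(name): a dict with "fov_y" (degrees; the focal length in pixels is half the picture's height over the tangent of half this angle, whatever the lens; pixels are square), "cx", "cy" (the principal point, pixels), "rvec" (rotation vector, rad) and "tvec" (3), from world to camera coordinates, as OpenCV has them. Camera axes: x right, y down, z forward; pixel columns grow to the right and rows downward; lengths in m; the calibration is good to about 2 mm. A picture is of the moment at which its call begins: read the wrist's pose just before it. get_calibration takes no time and is no camera call; for the wrist camera it gives the pose at the moment of the call.
- bot.job_done(): hands the job in; it is judged then, once.
The state is a dict: "clock": time; "joint_pos": joint angles; "joint_vel": joint speeds; "tau": joint torques, N m; "eef_pos": TCP position; "tool_rot": TCP orientation; "ft_force": force on the tool from outside, world axes, zero at the start; "ft_torque": the same for the moment, N m; "grip_width": finger opening in m; "grasp_force": force on a finger pad.
Only numpy, scipy, OpenCV 4.12 (cv2) and the standard library are available. Lean on these libraries where they do the work, as an engineer would, in place of code of your own. Each camera call takes 0.05 s, during which the arm holds its last target. There are 200 camera calls.

## Working session

There is one attempt and no reset: what is moved stays moved. The work goes in short steps, Python scripts to look and compute and a tool call to move; the robot and the scene stay as the last step left them, time stands still between calls to the robot, and variables do not carry over. Pictures are saved under pics/ and viewed, at most 10 in all, crops included, and the job is handed in when it is done.

Besides the shell and the picture viewer there is one more tool, called after ">>>" as name([rows], argument=value, ...), one row to a line, values as JSON. apply_moves: Moves the arm, as the interface text tells. Its arguments: {"type":"object","properties":{"steps":{"type":"array"}},"required":["steps"]}

```bash
ls; mkdir -p pics
cat > h.py <<'E'
import numpy as np,cv2
from workcell import bot,camera,get_calibration
def cal(n):
    c=get_calibration(n);R=cv2.Rodrigues(np.array(c['rvec'],float))[0];t=np.array(c['tvec'],float).ravel()
    f=200/np.tan(np.radians(c['fov_y'])/2);return f,c['cx'],c['cy'],R,t
def cloud(n,d,c=None):
    f,cx,cy,R,t=c or cal(n);v,u=np.mgrid[:400,:640]
    P=np.stack([(u-cx)/f*d,(v-cy)/f*d,d],-1)
    return (P-t)@R
def snap(n,name):
    c=cal(n);im,d=camera(n);cv2.imwrite(f'pics/{name}.png',im[:,:,::-1]);return im,d,cloud(n,d,c)
E
python3 - <<'E'
from h import *
o=bot.get_obs();print({k:np.round(v,3) for k,v in o.items()})
for n in('scene','top'):
    im,d,P=snap(n,n+'0');np.savez(f'{n}0.npz',im=im,d=d,P=P);c=cal(n);print(n,-c[3].T@c[4])
a=cv2.imread('pics/scene0.png');b=cv2.imread('pics/top0.png')
E
```

```text
pics
{'clock': np.float64(0.0), 'joint_pos': array([ 1.101,  0.241,  0.004,  1.335, -0.   ,  1.571]), 'joint_vel': array([ 0.001,  0.001, -0.001, -0.001,  0.002, -0.001]), 'tau': array([ 3.0000e-03, -3.7232e+01,  2.5241e+01,  1.7000e-02,  0.0000e+00,
        0.0000e+00]), 'eef_pos': array([0.226, 0.445, 0.247]), 'tool_rot': array([ 0.233,  0.973, -0.001, -0.   ]), 'ft_force': array([-0.133, -0.411,  0.403]), 'ft_torque': array([0.027, 0.011, 0.026]), 'grasp_force': np.float64(0.0), 'grip_width': np.float64(0.085)}
scene [0.9037698  0.63208442 1.00417231]
top [0.41746685 0.03116137 1.46877982]
```

View pics/scene0.png

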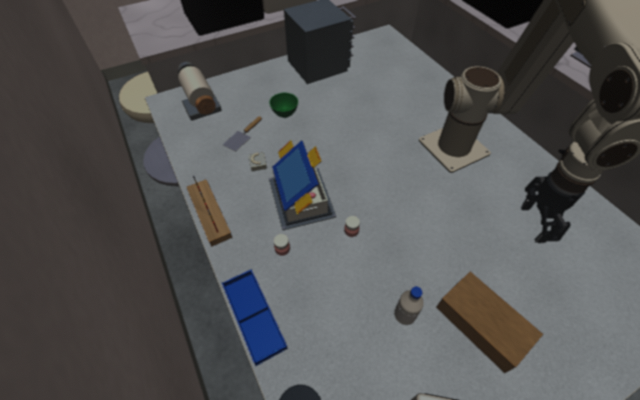

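View pics/top0.png

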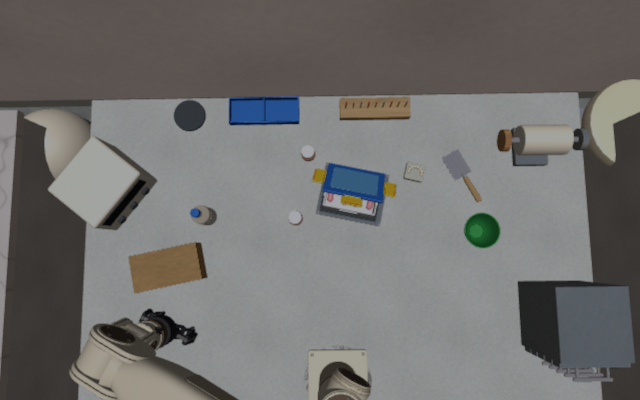

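The scene view shows the case at about (300,190) with the lid partly open. In the top view it is at about (352,193), with jars at (308,152) and (295,217), the model at (414,172) and yellow flaps at (319,176), (390,189) and (351,201). Next I measure the lid plane, yaw and flaps.

Run:
```python
from h import *
for n in('top','scene'):
    z=np.load(n+'0.npz');im,P=z['im'],z['P'];hsv=cv2.cvtColor(im,cv2.COLOR_RGB2HSV)
    roi=np.zeros((400,640),bool)
    if n=='top': roi[140:240,290:440]=1
    else: roi[130:235,235:370]=1
    H,S,V=hsv[...,0].astype(int),hsv[...,1],hsv[...,2]
    blue=roi&(H>95)&(H<125)&(S>120);yel=roi&(H>12)&(H<32)&(S>150)&(V>80)
    b=cv2.erode(blue.astype('u1'),np.ones((3,3)))>0
    Q=P[b];m=Q.mean(0);
    for _ in range(3):
        _,_,vt=np.linalg.svd(Q-Q.mean(0),full_matrices=False);nn=vt[2];r=(Q-Q.mean(0))@nn;Q=Q[abs(r)<0.006]
    nn*=np.sign(nn[2]);print(n,'lid n',nn,'c',Q.mean(0),'ang',np.arccos(nn[2]),'yaw',np.arctan2(-nn[1],-nn[0]),len(Q))
    k,l,st,ce=cv2.connectedComponentsWithStats(yel.astype('u1'))
    for i in range(1,k):
        if st[i,4]>15:
            q=P[l==i];print(' yel',ce[i],st[i,4],np.median(q,0).round(3),q.min(0).round(3),q.max(0).round(3))
    # cradle dark
    dark=roi&(V<95)&(S<80)&(P[...,2]<0.03)&(P[...,2]>-.02)
    k,l,st,ce=cv2.connectedComponentsWithStats(dark.astype('u1'));i=1+st[1:,4].argmax()
    q=P[l==i];print(' dark',st[i],cv2.minAreaRect(q[:,:2].astype('f4')),np.median(q[:,2]))
    # white rim points
    w=roi&(S<60)&(V>110)&(abs(P[...,2]-.08)<.006);q=P[w];print(' rim',len(q), q[:,:2].min(0) if len(q) else 0,q[:,:2].max(0) if len(q) else 0)
    x,y,w_,h_=(285,135,160,110) if n=='top' else (225,125,150,120)
    cv2.imwrite(f'pics/c_{n}.png',cv2.resize(im[y:y+h_,x:x+w_,::-1],None,fx=5 if w_==160 else 5,fy=5,interpolation=cv2.INTER_CUBIC))
    if n=='top':
        for g,s in (('tall',(slice(0,400),slice(0,640))),):
            pass
```

```text
top lid n [ 0.74571063 -0.1597186   0.64684282] c [ 0.62694795 -0.05760858  0.14314047] ang 0.8673590956982268 yaw 2.93059745535058 251
 yel [319.0962963  175.31851852] 135 [0.651 0.05  0.137] [0.417 0.031 0.11 ] [0.675 0.068 1.469]
 yel [389.19402985 189.24626866] 134 [ 0.604 -0.167  0.137] [ 0.581 -0.186  0.112] [ 0.627 -0.149  0.156]
 yel [351.08125 200.55625] 160 [ 0.562 -0.045  0.197] [ 0.417 -0.075  0.181] [0.579 0.031 1.469]
 dark [319 189  61  34 401] ((0.5645752549171448, -0.04490957409143448), (0.20462360978126526, 0.07363296300172806), 75.74626922607422) 0.011892314888271322
 rim 101 [ 0.53247967 -0.13184482] [0.60570708 0.03858989]
scene lid n [ 0.68080041 -0.1830721   0.70922169] c [ 0.63167555 -0.0523477   0.13586225] ang 0.7824027334798673 yaw 2.8788996895666945 332
 yel [285.4494382  148.92134831] 89 [ 0.604 -0.17   0.133] [ 0.583 -0.186  0.112] [ 0.626 -0.153  0.153]
 yel [313.75   157.0625] 144 [ 0.565 -0.043  0.192] [ 0.549 -0.076  0.179] [0.904 0.632 1.004]
 yel [302.5212766 203.       ] 188 [0.651 0.05  0.132] [ 0.626 -0.022  0.036] [0.904 0.632 1.004]
 dark [269 176  67  54 875] ((0.6069539785385132, -0.06378243863582611), (0.23429842293262482, 0.1780378520488739), 77.99176025390625) 0.008553848393492759
 rim 19 [ 0.53558892 -0.09368574] [0.60369034 0.03606787]
```

View pics/c_top.png

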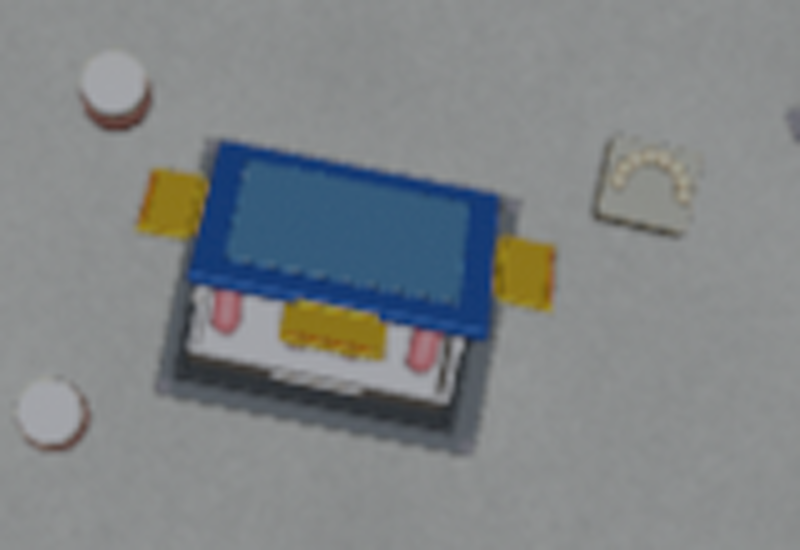

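The lid is open about 0.8 rad and the case yaw is about -0.213. The rim centre is near (0.604, -0.053). The flap separation (222 mm) and flap heights fit the given sizes. I turn the tool to the case axes, shut the fingers and approach.

>>> apply_moves([
  [[0,0,0],[0,0,-0.0275],0],
  [[0,0,0],[0,0,-0.0275],0],
  [[0,0,0],[0,0,-0.0272],0],
  [[-0.15,-0.127,0],[0,0,0],0],
  [[-0.15,-0.127,0],[0,0,0],0],
  [[-0.15,-0.127,0],[0,0,0],0],
  [[-0.15,-0.127,0],[0,0,0],0],
  [[-0.15,-0.127,0],[0,0,0],0],
])

```text
clock: 0.77
eef_pos: [0.3467, 0.2885, 0.2479]
tool_rot: [0.105, 0.994, -0.0, -0.0]
ft_force: [1.0, 0.6, 0.6]
grip_width: 0.0001
grasp_force: 0.0
```

```bash
cat >> h.py <<'E'
C=np.array([.604,-.0534,.08]);YAW=-.213
def incase(p,C=C,yaw=YAW):
    c,s=np.cos(yaw),np.sin(yaw);d=np.asarray(p)-C
    return np.stack([c*d[...,0]+s*d[...,1],-s*d[...,0]+c*d[...,1],d[...,2]],-1)
def st():
    from scipy.spatial.transform import Rotation as R
    o=bot.get_obs();M=R.from_quat(o['tool_rot']).as_matrix()
    print('t%.2f tcp_case(mm)'%o['clock'],(incase(o['eef_pos'])*1e3).round(1),'toolx_ang',np.arctan2(M[1,0],M[0,0]).round(3),'z',M[:,2].round(3),'F',np.round(o['ft_force'],1),'w',round(float(o['grip_width']),3),'q',np.round(o['joint_pos'],2))
E
python3 - <<'E'
from h import *
st()
z=np.load('top0.npz');P=z['P']
for n,(u,v) in dict(jar0=(295,217),jar1=(308,152),model=(414,172)).items():print(n,P[v,u],(incase(P[v,u])*1e3).round())
E
```

```text
t0.77 tcp_case(mm) [-323.8  279.8  167.9] toolx_ang 2.931 z [-0.001 -0.    -1.   ] F [1.  0.6 0.6] w 0.0 q [ 0.69  0.14 -0.12  1.31  0.    0.9 ]
jar0 [0.52748072 0.13024017 0.06047139] [-114.  163.  -20.]
jar1 [0.74323141 0.08648799 0.05642567] [107. 166. -24.]
model [ 0.67631194 -0.26701948  0.02966808] [ 116. -194.  -50.]
```

>>> apply_moves([
  [[-0.15,-0.127,0],[0,0,0],0],
  [[-0.15,-0.127,0],[0,0,0],0],
  [[-0.15,-0.127,0],[0,0,0],0],
  [[-0.15,-0.127,0],[0,0,0],0],
  [[-0.15,-0.127,0],[0,0,0],0],
  [[-0.1,-0.127,0],[0,0,0],0],
  [[0,0,0],[0,0,0],0],
  [[0,0,0],[0,0,0],0],
])

```text
clock: 1.43
eef_pos: [0.4808, 0.1039, 0.2476]
tool_rot: [0.108, 0.994, -0.0, -0.001]
ft_force: [-0.6, -0.6, -0.2]
grip_width: 0.0004
grasp_force: 0.0
```

Run:
```python
from h import *
st();im,d,P=snap('wrist','w1');np.savez('w1.npz',im=im,P=P)
Q=incase(P)*1e3
hsv=cv2.cvtColor(im,cv2.COLOR_RGB2HSV);H,S,V=[hsv[...,i].astype(int) for i in range(3)]
yel=((H>12)&(H<32)&(S>150)&(V>60)).astype('u1');blue=((H>95)&(H<125)&(S>120)&(d>0)).astype('u1')
k,l,s,c=cv2.connectedComponentsWithStats(yel)
for i in range(1,k):
    if s[i,4]>100:
        q=Q[(l==i)&(d>0)];print(c[i],s[i,4],np.median(q,0).round(1),np.percentile(q,2,axis=0).round(1),np.percentile(q,98,axis=0).round(1))
q=Q[cv2.erode(blue,np.ones((5,5)))>0];
for _ in range(4):
    m=q.mean(0);n=np.linalg.svd((q-m)[::7],full_matrices=False)[2][2];q=q[abs((q-m)@n)<4]
n*=np.sign(n[2]);print('blue',len(q),m.round(1),n.round(3),np.arccos(n[2]),q.min(0),q.max(0))
```

```text
t1.43 tcp_case(mm) [-153.7  127.7  167.6] toolx_ang 2.926 z [-0.002  0.    -1.   ] F [-0.6 -0.6 -0.2] w 0.0 q [ 0.21  0.23 -0.02  1.33  0.    0.43]
[ 87.89346247 385.18644068] 413 [-55.2 -18.8 117.9] [-166.2  -29.7  114. ] [-52.2  75.6 228. ]
blue 432 [-20.1 -53.5  91.6] [0.581 0.054 0.812] 0.6235390304702946 [-31.04891565 -88.31049404 -74.32613212] [160.99466948 451.659882   101.1116346 ]
```

View pics/w1.png

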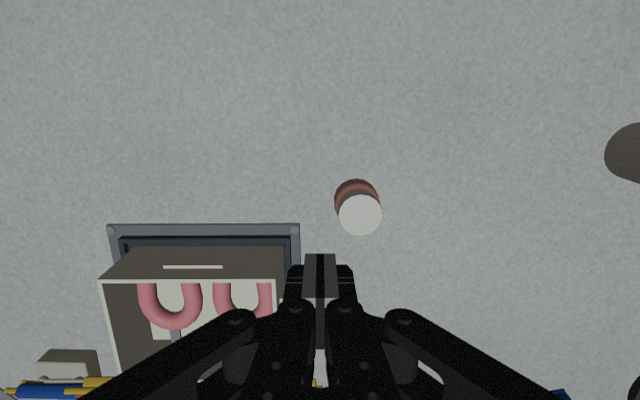

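The wrist view shows the rim's front edge from (101,281) to (277,281), parallel to the image rows, with jar0 at (359,213) and the lid at the bottom edge. I cast the rim corners onto z = 80 mm.

Run:
```python
from h import *
z=np.load('w1.npz');im,P=z['im'],z['P'];f,cx,cy,R,t=cal('wrist');o=-R.T@t
g=im.mean(2)
for n,h,pts in(('rim',.08,[(101,280),(276,280),(188,280)]),('cradle',.006,[(108,225),(299,224)])):
    for u,v in pts:
        r=R.T@np.array([(u-cx)/f,(v-cy)/f,1]);p=o+r*(h-o[2])/r[2];print(n,(u,v),p.round(4),(incase(p)*1e3).round(1),'depth',(incase(P[v,u])*1e3).round(1))
print(g[270:292,188].round(),g[280,92:108].round(),g[280,268:286].round())
```

```text
rim (101, 280) [ 0.5296 -0.1186  0.08  ] [-59.  -79.5   0. ] depth [-59.3 -80.    1. ]
rim (276, 280) [0.5649 0.0443 0.08  ] [-58.9  87.3   0. ] depth [-53.2  84.9  -8.3]
rim (188, 280) [ 0.5471 -0.0376  0.08  ] [-58.9   3.4   0. ] depth [-58.5   2.3   0. ]
cradle (108, 225) [ 0.4975 -0.1431  0.006 ] [ -85.1 -110.2  -74. ] depth [ -85.  -111.1  -73.6]
cradle (299, 224) [0.5421 0.0679 0.006 ] [-86.1 105.5 -74. ] depth [-84.6 104.2 -76.1]
[ 71.  70.  68.  71.  73.  73.  74.  69.  66. 152. 172. 169. 166. 149.
 135. 138. 137. 138. 137. 136. 139. 136.] [156. 154. 152. 153. 154. 161. 165. 164. 163. 165. 164. 163. 165. 162.
 165. 166.] [173. 172. 171. 173. 172. 172. 178. 121.  72.  69.  68.  68.  71.  72.
  69.  69.  61.  63.]
```

Rim edges put the case centre 6 mm to +x and 3.5 mm to +y of my first estimate, with the same yaw and the right width. I update it and go above the lid edge.

>>> apply_moves([
  [[-0.157,-0.124,0],[0,0,0],0],
  [[-0.157,-0.124,0],[0,0,0],0],
  [[-0.157,-0.124,0],[0,0,0],0],
  [[-0.157,-0.124,0],[0,0,0],0],
  [[-0.157,-0.124,0],[0,0,0],0],
  [[0,0,0.125],[0,0,0],0],
  [[0,0,0.125],[0,0,0],0],
  [[0,0,0],[0,0,0],0],
])

```text
clock: 2.15
eef_pos: [0.6049, -0.0473, 0.1924]
tool_rot: [0.105, 0.994, 0.0, -0.005]
ft_force: [-1.5, -0.1, -0.9]
grip_width: 0.0001
grasp_force: 0.0
```

```bash
sed -i 's/C=np.array(.*;YAW/C=np.array([.6106,-.0513,.08]);YAW/' h.py
python3 - <<'E'
from h import *
st()
E
```

```text
t2.15 tcp_case(mm) [ -6.4   2.8 112.4] toolx_ang 2.931 z [-0.011  0.001 -1.   ] F [-1.5 -0.1 -0.9] w 0.0 q [-0.08  0.49  0.22  1.31  0.    0.13]
```

>>> apply_moves([
  [[0.03,0,0.042],[0,0,0],0],
  [[0.03,0,0.042],[0,0,0],0],
  [[0.03,0,0.042],[0,0,0],0],
  [[0.022,0,0.035],[0,0,0],0],
  [[0.022,0,0.035],[0,0,0],0],
  [[0.022,0,0.035],[0,0,0],0],
  [[0.015,0,0.035],[0,0,0],0],
  [[0.015,0,0.035],[0,0,0],0],
])

```text
clock: 2.82
eef_pos: [0.5715, -0.0401, 0.1381]
tool_rot: [0.105, 0.994, 0.0, 0.0]
ft_force: [-0.5, 0.8, 0.3]
grip_width: -0.0002
grasp_force: 0.3
```

Run:
```python
from h import *
st()
```

```text
t2.82 tcp_case(mm) [-40.5   2.7  58.1] toolx_ang 2.931 z [ 0.001  0.    -1.   ] F [-0.5  0.8  0.3] w -0.0 q [-0.07  0.45  0.01  1.13  0.    0.14]
```

>>> apply_moves([
  [[0.008,0,0.03],[0,0,0],0],
  [[0.008,0,0.03],[0,0,0],0],
  [[0.008,0,0.03],[0,0,0],0],
  [[0.004,0,0.02],[0,0,0],0],
  [[0,0,0.01],[0,0,0],0],
  [[0,0,0.005],[0,0,0],0],
  [[0,0,0],[0,0,0],0],
  [[0,0,0],[0,0,0],0],
])

```text
clock: 3.48
eef_pos: [0.5664, -0.0399, 0.1132]
tool_rot: [0.106, 0.994, -0.0, 0.0]
ft_force: [0.4, 0.3, 0.3]
grip_width: 0.0
grasp_force: 0.0
```

Run:
```python
from h import *
st();snap('scene','s2');im,d,P=snap('top','t2')
Q=incase(P)*1e3
hsv=cv2.cvtColor(im,cv2.COLOR_RGB2HSV);H,S,V=[hsv[...,i].astype(int) for i in range(3)]
roi=(abs(Q)<[170,170,200]).all(-1)
yel=(roi&(H>12)&(H<32)&(S>150)&(V>60)).astype('u1')
k,l,s,c=cv2.connectedComponentsWithStats(yel)
for i in range(1,k):
    if s[i,4]>15:
        q=Q[l==i];print(c[i].round(),s[i,4],np.median(q,0).round(1),q.min(0).round(),q.max(0).round())
a=cv2.imread('pics/s2.png')[120:240,220:370];b=cv2.imread('pics/t2.png')[135:245,280:440]
cv2.imwrite('pics/c2.png',np.hstack([cv2.resize(a,(400,320)),cv2.resize(b,(400,320))]))
```

```text
t3.48 tcp_case(mm) [-45.6   1.8  33.2] toolx_ang 2.93 z [ 0. -0. -1.] F [0.4 0.3 0.3] w 0.0 q [-0.07  0.46 -0.04  1.07 -0.    0.14]
[318. 184.] 193 [ -2.1 107.2  10.5] [-32.  90.   3.] [ 28. 125.  18.]
[386. 197.] 197 [  -1.  -114.6   11.2] [ -31. -131.    3.] [ 29. -97.  22.]
```

View pics/c2.png

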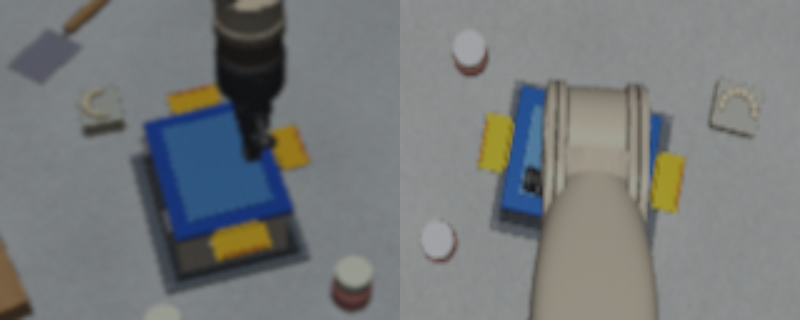

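>>> apply_moves([
  [[0,0,0.008],[0,0,0],0],
  [[0,0,0.008],[0,0,0],0],
  [[0,0,0.006],[0,0,0],0],
  [[0,0,0.005],[0,0,0],0],
  [[0,0,0.003],[0,0,0],0],
  [[0,0,0],[0,0,0],0],
  [[0,0,0],[0,0,0],0],
  [[0,0,0],[0,0,0],0],
])

```text
clock: 4.25
eef_pos: [0.5661, -0.0398, 0.1071]
tool_rot: [0.106, 0.994, -0.0, -0.0]
ft_force: [0.0, 0.9, -0.3]
grip_width: -0.0002
grasp_force: 0.0
```

>>> apply_moves([
  [[0,0,0.002],[0,0,0],0],
  [[0,0,0.002],[0,0,0],0],
  [[0,0,0],[0,0,0],0],
  [[0,0,0],[0,0,0],0],
  [[0,0,0],[0,0,0],0],
  [[0,0,0],[0,0,0],0],
  [[0,0,0],[0,0,0],0],
  [[0,0,0],[0,0,0],0],
])

```text
clock: 4.92
eef_pos: [0.5661, -0.0397, 0.1069]
tool_rot: [0.106, 0.994, 0.0, 0.0]
ft_force: [-1.9, 0.5, 5.2]
grip_width: -0.0
grasp_force: 2.7
```

>>> apply_moves([
  [[0,0,0.002],[0,0,0],0],
  [[0,0,0],[0,0,0],0],
  [[0,0,0],[0,0,0],0],
  [[0,0,-0.2],[0,0,0],0],
  [[0.158,0,0],[0,0,0],0],
  [[0.158,0,0],[0,0,0],0],
  [[0,0,0],[0,0,0],0],
  [[0,0,0],[0,0,0],0],
])

```text
clock: 5.58
eef_pos: [0.5024, -0.0262, 0.1455]
tool_rot: [0.105, 0.994, -0.0, -0.001]
ft_force: [0.6, -0.5, 1.2]
grip_width: 0.0
grasp_force: 0.0
```

Run:
```python
from h import *
st();im,d,P=snap('wrist','w3')
Q=incase(P)*1e3
hsv=cv2.cvtColor(im,cv2.COLOR_RGB2HSV);H,S,V=[hsv[...,i].astype(int) for i in range(3)]
roi=(abs(Q)<[170,170,200]).all(-1)
yel=(roi&(H>12)&(H<32)&(S>150)&(V>60)).astype('u1')
k,l,s,c=cv2.connectedComponentsWithStats(yel)
for i in range(1,k):
    if s[i,4]>60:
        q=Q[l==i];print(c[i].round(),s[i,:],np.median(q,0).round(1),np.percentile(q,2,axis=0).round(1),np.percentile(q,98,axis=0).round(1))
```

```text
t5.58 tcp_case(mm) [-111.1    1.6   65.5] toolx_ang 2.93 z [-0.002  0.    -1.   ] F [ 0.6 -0.5  1.2] w 0.0 q [-0.05  0.32 -0.17  1.09 -0.    0.16]
[306. 256.] [ 255  235  111   58 3665] [-100.3  -11.2    8. ] [-111.2  -34.1    6.5] [-77.4  27.6  10.8]
[134. 352.] [111 341  52  32 944] [ -29.7 -118.7    6.6] [-123.5 -130.8    5.1] [-15.7 -43.9 117.9]
[494. 349.] [468 341  44  23 544] [-31.4 115.7   5.7] [-123.6   46.3    4.2] [-21.2 125.3 114.7]
```

View pics/w3.png

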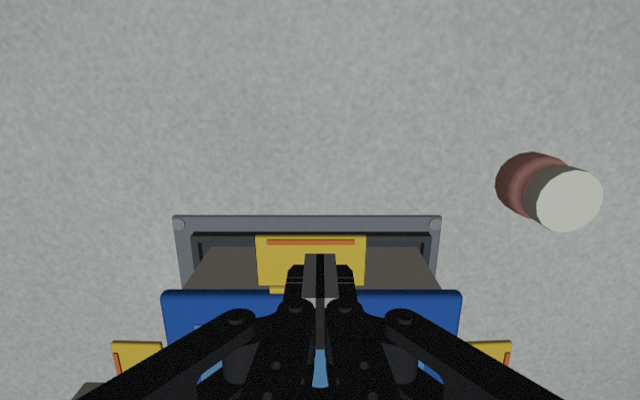

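The flap tip is at x=-111 and its centre at y=-3, so the case is 3 mm further to -y; its height of 7–8 mm fits. I fold the front flap along an arc.

>>> apply_moves([
  [[0,-0.02,0.18],[0,0,0],0],
  [[0,0,0.0275],[0,0,0],0],
  [[-0.005,0,0.03],[0,0,0],0],
  [[-0.005,0,0.03],[0,0,0],0],
  [[-0.0125,0,0.025],[0,0,0],0],
  [[-0.0125,0,0.025],[0,0,0],0],
  [[-0.0125,0,0.0225],[0,0,0],0],
  [[-0.0125,0,0.0225],[0,0,0],0],
])

```text
clock: 6.3
eef_pos: [0.5163, -0.0328, 0.0736]
tool_rot: [0.106, 0.994, 0.0, 0.001]
ft_force: [-1.5, -0.1, 1.6]
grip_width: 0.0002
grasp_force: 0.8
```

>>> apply_moves([
  [[0,0,0.02],[0,0,0],0],
  [[-0.005,0,0.02],[0,0,0],0],
  [[-0.015,0,0],[0,0,0],0],
  [[-0.01,0,0],[0,0,0],0],
  [[-0.01,0,0],[0,0,0],0],
  [[0,0,0],[0,0,0],0],
  [[0,0,0],[0,0,0],0],
  [[0,0,0],[0,0,0],0],
])

```text
clock: 6.97
eef_pos: [0.522, -0.0344, 0.0647]
tool_rot: [0.106, 0.994, 0.0, -0.001]
ft_force: [-4.5, 1.9, -2.6]
grip_width: -0.0001
grasp_force: 1.9
```

```bash
sed -i 's/C=np.array(.*;YAW/C=np.array([.6100,-.0542,.08]);YAW/' h.py
python3 - <<'E'
from h import *
st()
E
```

```text
t6.97 tcp_case(mm) [-90.2   0.7 -15.3] toolx_ang 2.93 z [-0.003  0.    -1.   ] F [-4.5  1.9 -2.6] w -0.0 q [-0.07  0.44 -0.22  0.91  0.    0.15]
```

>>> apply_moves([
  [[-0.008,0,0],[0,0,0],0],
  [[0,0,0],[0,0,0],0],
  [[-0.006,0,0],[0,0,0],0],
  [[0,0,0],[0,0,0],0],
  [[-0.006,0,0],[0,0,0],0],
  [[0,0,0],[0,0,0],0],
  [[0,0,0],[0,0,0],0],
  [[0,0,0],[0,0,0],0],
])

```text
clock: 7.63
eef_pos: [0.5273, -0.0355, 0.0659]
tool_rot: [0.106, 0.994, -0.0, 0.0]
ft_force: [-4.6, 0.3, 3.4]
grip_width: 0.0002
grasp_force: 2.0
```

>>> apply_moves([
  [[-0.006,0,0],[0,0,0],0],
  [[0,0,0],[0,0,0],0],
  [[-0.006,0,0],[0,0,0],0],
  [[0,0,0],[0,0,0],0],
  [[0,0,0],[0,0,0],0],
  [[0,0,0],[0,0,0],0],
  [[0,0,0],[0,0,0],0],
  [[0,0,0],[0,0,0],0],
])

```text
clock: 8.3
eef_pos: [0.5274, -0.0355, 0.0655]
tool_rot: [0.105, 0.994, 0.0, -0.002]
ft_force: [-8.9, 2.4, 7.4]
grip_width: -0.0001
grasp_force: 4.6
```

>>> apply_moves([
  [[-0.006,0,0],[0,0,0],0],
  [[0,0,0],[0,0,0],0],
  [[-0.005,0,0],[0,0,0],0],
  [[0,0,0],[0,0,0],0],
  [[0,0,0],[0,0,0],0],
  [[0,0,0],[0,0,0],0],
  [[0,0,0],[0,0,0],0],
  [[0,0,0],[0,0,0],0],
])

```text
clock: 8.97
eef_pos: [0.5275, -0.0355, 0.0654]
tool_rot: [0.105, 0.994, 0.0, -0.004]
ft_force: [-13.8, 2.8, 11.5]
grip_width: -0.0001
grasp_force: 7.1
```

Run:
```python
from h import *
st()
snap('scene','s4');im,d,P=snap('wrist','w4')
a=cv2.imread('pics/s4.png')[130:230,250:350]
cv2.imwrite('pics/c4.png',np.hstack([cv2.resize(a,(300,300)),cv2.resize(cv2.imread('pics/w4.png')[150:400,100:540],(500,300))]))
```

```text
t8.97 tcp_case(mm) [-84.6   0.8 -14.6] toolx_ang 2.931 z [-0.007  0.002 -1.   ] F [-13.8   2.8  11.5] w -0.0 q [-0.07  0.45 -0.2   0.93  0.    0.14]
```

View pics/c4.png

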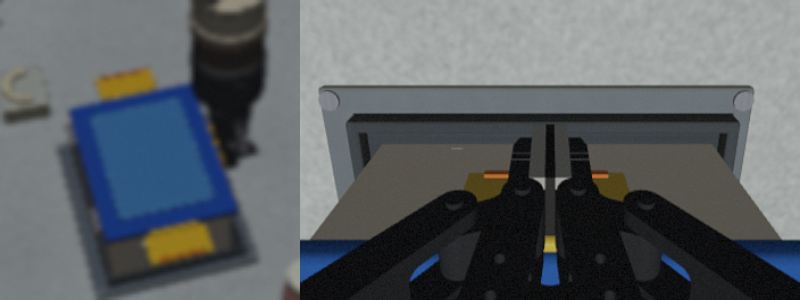

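The flap is folded down under the finger, with its ridge at about (545,175) in the crop. I back off and check it.

>>> apply_moves([
  [[0.03,0,0],[0,0,0],0],
  [[0.1,0,0],[0,0,0],0],
  [[0.1,0,0],[0,0,0],0],
  [[0,0,0],[0,0,0],0],
  [[0,0,0],[0,0,0],0],
  [[0,0,0],[0,0,0],0],
  [[0,0,0],[0,0,0],0],
  [[0,0,0],[0,0,0],0],
])

```text
clock: 9.73
eef_pos: [0.488, -0.027, 0.0657]
tool_rot: [0.106, 0.994, -0.0, 0.001]
ft_force: [0.3, -0.2, 0.0]
grip_width: 0.0
grasp_force: 0.0
```

```bash
cat >> h.py <<'E'
def yel(n,name):
    im,d,P=snap(n,name);Q=incase(P)*1e3
    hsv=cv2.cvtColor(im,cv2.COLOR_RGB2HSV);H,S,V=[hsv[...,i].astype(int) for i in range(3)]
    roi=(abs(Q)<[170,170,200]).all(-1)
    for nm,m in(('yel',(H>18)&(H<32)&(S>150)&(V>50)),('orange',(H>5)&(H<=17)&(S>170)&(V>60)),('blue',(H>95)&(H<125)&(S>170))):
        k,l,s,c=cv2.connectedComponentsWithStats((roi&m).astype('u1'))
        for i in range(1,k):
            if s[i,4]>60:
                q=Q[l==i];print(nm,c[i].round(),s[i],np.median(q,0).round(1),np.percentile(q,2,axis=0).round(1),np.percentile(q,98,axis=0).round(1))
E
python3 - <<'E'
from h import *
st();yel('wrist','w5')
E
```

```text
t9.73 tcp_case(mm) [-125.     0.8  -14.3] toolx_ang 2.93 z [ 0.002 -0.    -1.   ] F [ 0.3 -0.2  0. ] w 0.0 q [-0.06  0.38 -0.32  0.87 -0.    0.16]
yel [320. 378.] [312 369  16  19 249] [-74.3   1.6 -19.5] [-75.3  -1.8 -25.2] [-73.3   4.4 -14.7]
orange [320. 365.] [314 362  13   7  71] [-75.1   1.6 -26.6] [-76.6  -1.4 -29. ] [-73.7   4.  -25.1]
```

View pics/w5.png

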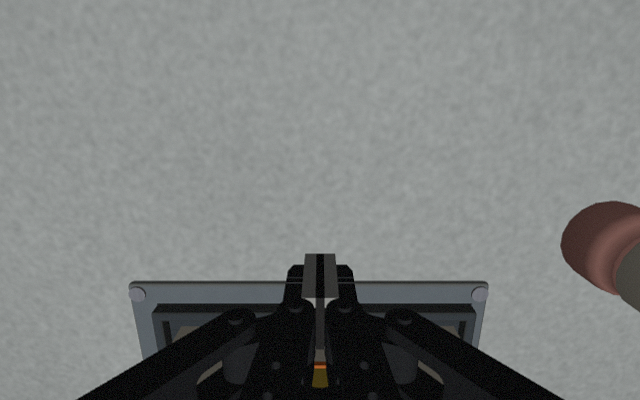

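>>> apply_moves([
  [[0,0,-0.06],[0,0,0.0385],0],
  [[0,0,-0.06],[0,0,0.0385],0],
  [[0,0,-0.06],[0,0,0.0385],0],
  [[0,0,-0.06],[0,0,0.0385],0],
  [[0,0,-0.06],[0,0,0.0385],0],
  [[0,0,-0.06],[0,0,0.0385],0],
  [[0,0,-0.06],[0,0,0.0385],0],
  [[0,0,-0.06],[0,0,0.0385],0],
])

```text
clock: 10.45
eef_pos: [0.487, -0.0268, 0.162]
tool_rot: [0.559, 0.829, 0.0, 0.0]
ft_force: [0.3, -0.8, -0.4]
grip_width: -0.0
grasp_force: 0.0
```

>>> apply_moves([
  [[0,0,0],[0,0,0.0385],0],
  [[0,0,0],[0,0,0.0385],0],
  [[0,0,0],[0,0,0.0385],0],
  [[0,0,0],[0,0,0.0385],0],
  [[0,0,0],[0,0,0.0385],0],
  [[0.13,0.125,0],[0,0,0],0],
  [[0.13,0.125,0],[0,0,0],0],
  [[0.13,0.125,0],[0,0,0],0],
])

```text
clock: 11.12
eef_pos: [0.5776, 0.0339, 0.1616]
tool_rot: [0.779, 0.627, 0.0, 0.0]
ft_force: [0.9, -0.3, -0.2]
grip_width: -0.0002
grasp_force: 0.0
```

>>> apply_moves([
  [[0.13,0.125,0],[0,0,0],0],
  [[0.13,0.125,0],[0,0,0],0],
  [[0,0,0],[0,0,0],0],
  [[0,0,0],[0,0,0],0],
  [[0,0,0],[0,0,0],0],
  [[0,0,0],[0,0,0],0],
  [[0,0,0],[0,0,0],0],
  [[0,0,0],[0,0,0],0],
])

```text
clock: 11.78
eef_pos: [0.6357, 0.0731, 0.1622]
tool_rot: [0.779, 0.627, 0.0, 0.0]
ft_force: [-0.4, -0.2, -0.2]
grip_width: 0.0001
grasp_force: 0.0
```

Run:
```python
from h import *
st();yel('wrist','w6');yel('top','t6')
```

```text
t11.78 tcp_case(mm) [ -1.8 129.8  82.2] toolx_ang 1.357 z [ 0.001  0.    -1.   ] F [-0.4 -0.2 -0.2] w 0.0 q [ 0.11  0.56  0.26  1.27 -0.    1.9 ]
yel [323. 245.] [ 272  222  102   56 3622] [  1.3 115.2   6.2] [-31.1  97.3   4.3] [ 30.3 130.2   8.2]
orange [322. 228.] [283 226  80   4 304] [ -1.2 127.2   6.9] [-24.  126.    5.8] [ 23.5 128.7   8.2]
blue [250. 292.] [ 216  275   71   41 2169] [-47.4  84.2  10.1] [-68.1  71.6   5.5] [-25.9 137.7  94. ]
blue [394. 292.] [ 354  275   75   44 2400] [45.8 83.9 10.1] [22.1 69.2  5. ] [67.5 92.7 11.7]
yel [386. 197.] [380 187  14  20 198] [   0.8 -112.     7.4] [ -27.7 -128.2    1.9] [ 30.3 -95.   14.2]
blue [362. 189.] [330 164  54  53 625] [ 28.3 -41.4  11.1] [-65.6 -89.4   5.3] [68.  77.8 16.9]
```

The left flap spans x -31 to 30 and y 97–130 at z≈6 in the case frame, as expected, and the tool is centred over its outer part. Same arc again.

>>> apply_moves([
  [[0,0,0.2],[0,0,0],0],
  [[0,0,0.09],[0,0,0],0],
  [[-0.005,0,0.03],[0,0,0],0],
  [[-0.005,0,0.03],[0,0,0],0],
  [[-0.0125,0,0.025],[0,0,0],0],
  [[-0.0125,0,0.025],[0,0,0],0],
  [[-0.0125,0,0.0225],[0,0,0],0],
  [[-0.0125,0,0.0225],[0,0,0],0],
])

```text
clock: 12.55
eef_pos: [0.6347, 0.062, 0.0734]
tool_rot: [0.778, 0.628, 0.001, 0.001]
ft_force: [0.3, 0.2, 1.7]
grip_width: -0.0006
grasp_force: 0.8
```

>>> apply_moves([
  [[0,0,0.02],[0,0,0],0],
  [[-0.005,0,0.02],[0,0,0],0],
  [[-0.015,0,0],[0,0,0],0],
  [[-0.01,0,0],[0,0,0],0],
  [[-0.01,0,0],[0,0,0],0],
  [[0,0,0],[0,0,0],0],
  [[0,0,0],[0,0,0],0],
  [[0,0,0],[0,0,0],0],
])

```text
clock: 13.22
eef_pos: [0.6317, 0.0543, 0.0644]
tool_rot: [0.778, 0.628, -0.0, -0.0]
ft_force: [-0.7, 2.4, -1.0]
grip_width: 0.0001
grasp_force: 1.0
```

>>> apply_moves([
  [[-0.008,0,0],[0,0,0],0],
  [[0,0,0],[0,0,0],0],
  [[-0.006,0,0],[0,0,0],0],
  [[0,0,0],[0,0,0],0],
  [[-0.006,0,0],[0,0,0],0],
  [[0,0,0],[0,0,0],0],
  [[0,0,0],[0,0,0],0],
  [[0,0,0],[0,0,0],0],
])

```text
clock: 13.88
eef_pos: [0.6311, 0.0511, 0.0643]
tool_rot: [0.778, 0.628, 0.0, -0.001]
ft_force: [-0.1, 5.1, -1.1]
grip_width: -0.0001
grasp_force: 2.5
```

Run:
```python
from h import *
st()
```

```text
t13.88 tcp_case(mm) [ -1.7 107.3 -15.7] toolx_ang 1.358 z [-0.     0.001 -1.   ] F [-0.1  5.1 -1.1] w -0.0 q [0.08 0.63 0.11 1.05 0.   1.86]
```

>>> apply_moves([
  [[-0.008,0,0],[0,0,0],0],
  [[0,0,0],[0,0,0],0],
  [[-0.006,0,0],[0,0,0],0],
  [[0,0,0],[0,0,0],0],
  [[0,0,0],[0,0,0],0],
  [[0,0,0],[0,0,0],0],
  [[0,0,0],[0,0,0],0],
  [[0,0,0],[0,0,0],0],
])

```text
clock: 14.55
eef_pos: [0.6304, 0.0483, 0.0639]
tool_rot: [0.778, 0.628, 0.0, -0.001]
ft_force: [0.7, 4.3, -4.5]
grip_width: 0.0
grasp_force: 2.5
```

>>> apply_moves([
  [[-0.008,0,0],[0,0,0],0],
  [[0,0,0],[0,0,0],0],
  [[-0.006,0,0],[0,0,0],0],
  [[0,0,0],[0,0,0],0],
  [[0,0,0],[0,0,0],0],
  [[0,0,0],[0,0,0],0],
  [[0,0,0],[0,0,0],0],
  [[0,0,0],[0,0,0],0],
])

```text
clock: 15.22
eef_pos: [0.6301, 0.0446, 0.0646]
tool_rot: [0.778, 0.628, 0.0, 0.0]
ft_force: [-0.2, 0.2, -0.7]
grip_width: -0.0004
grasp_force: 0.0
```

The force dropped to zero, which looks like the snap. I push a little more to confirm the hard stop.

>>> apply_moves([
  [[-0.008,0,0],[0,0,0],0],
  [[0,0,0],[0,0,0],0],
  [[-0.008,0,0],[0,0,0],0],
  [[0,0,0],[0,0,0],0],
  [[0,0,0],[0,0,0],0],
  [[0,0,0],[0,0,0],0],
  [[0,0,0],[0,0,0],0],
  [[0,0,0],[0,0,0],0],
])

```text
clock: 15.88
eef_pos: [0.6296, 0.043, 0.0646]
tool_rot: [0.778, 0.628, 0.001, -0.0]
ft_force: [1.1, 6.2, -0.2]
grip_width: -0.0003
grasp_force: 2.5
```

>>> apply_moves([
  [[-0.006,0,0],[0,0,0],0],
  [[0,0,0],[0,0,0],0],
  [[-0.006,0,0],[0,0,0],0],
  [[0,0,0],[0,0,0],0],
  [[0,0,0],[0,0,0],0],
  [[0,0,0],[0,0,0],0],
  [[0,0,0],[0,0,0],0],
  [[0,0,0],[0,0,0],0],
])

```text
clock: 16.55
eef_pos: [0.6296, 0.0428, 0.0649]
tool_rot: [0.777, 0.629, 0.003, -0.002]
ft_force: [1.3, 9.9, 0.4]
grip_width: 0.0002
grasp_force: 5.1
```

Run:
```python
from h import *
st()
```

```text
t16.55 tcp_case(mm) [ -1.4  99.  -15.1] toolx_ang 1.36 z [ 0.002  0.006 -1.   ] F [1.3 9.9 0.4] w 0.0 q [0.07 0.62 0.1  1.04 0.01 1.85]
```

>>> apply_moves([
  [[0.03,0,0],[0,0,0],0],
  [[0.1,0,0],[0,0,0],0],
  [[0,0,-0.2],[0,0,0],0],
  [[0,0,-0.2],[0,0,0],0],
  [[0,0,-0.1],[0,0,-0.0385],0],
  [[0,0,0],[0,0,-0.0385],0],
  [[0,0,0],[0,0,-0.0385],0],
  [[0,0,0],[0,0,-0.0385],0],
])

```text
clock: 17.22
eef_pos: [0.6344, 0.0641, 0.1652]
tool_rot: [0.603, 0.798, -0.0, 0.001]
ft_force: [0.1, 0.0, 0.0]
grip_width: 0.0002
grasp_force: 0.0
```

Run:
```python
from h import *
st();yel('wrist','w7');yel('top','t7')
```

```text
t17.22 tcp_case(mm) [ -1.1 120.8  85.2] toolx_ang 1.847 z [ 0.001 -0.002 -1.   ] F [0.1 0.  0. ] w 0.0 q [ 0.1   0.56  0.26  1.27 -0.    1.4 ]
yel [282. 245.] [ 253  222   70   44 1304] [-13.4  89.1  -6.4] [-31.3  85.7 -24.5] [10.2 90.4  8.9]
yel [147. 321.] [131 281  37  74 392] [-72.    0.5   8. ] [-73.8 -30.3  -0.4] [-70.2  25.4   9.3]
orange [299. 239.] [270 225  61  28 208] [ -2.   89.7 -26.3] [-24.2  88.6 -27.6] [ 21.7  90.8 -24.6]
blue [206. 280.] [ 133  222  159  145 6441] [-54.6  65.8  10.2] [-68.4 -21.6   7.2] [-5.1 85.2 11.7]
blue [370. 307.] [356 294  29  25 356] [57.3 84.   9.6] [ 5.4 79.   4.4] [ 67.5 137.7 111.5]
blue [321. 377.] [311 359  18  30 313] [54.3 15.7 10.5] [-6.1  6.2  9.4] [ 62.3 130.8 143.1]
yel [388. 197.] [382 188  14  20 198] [   1.1 -118.7    7.4] [ -27.2 -134.6    1.5] [  30.  -101.5   13.4]
blue [365. 190.] [334 165  52  52 603] [ 22.9 -52.8  11. ] [-65.7 -96.1   5.3] [67.8 64.9 16.5]
```

>>> apply_moves([
  [[0,0,0],[0,0,-0.0385],0],
  [[0,0,0],[0,0,-0.0385],0],
  [[0,0,0],[0,0,-0.0385],0],
  [[0,0,0],[0,0,-0.0385],0],
  [[0,0,0],[0,0,-0.0385],0],
  [[0,0,0],[0,0,-0.0385],0],
  [[0,0,0],[0,0,-0.0385],0],
  [[0,0,0],[0,0,-0.0385],0],
])

```text
clock: 17.98
eef_pos: [0.634, 0.0643, 0.164]
tool_rot: [0.165, 0.986, -0.001, -0.0]
ft_force: [0.2, -0.3, 0.2]
grip_width: 0.0003
grasp_force: 0.0
```

>>> apply_moves([
  [[0,0,0],[0,0,-0.0385],0],
  [[0,0,0],[0,0,-0.0385],0],
  [[0,0,0],[0,0,-0.0385],0],
  [[0,0,0],[0,0,-0.0385],0],
  [[0,0,0],[0,0,-0.0385],0],
  [[0,0,0],[0,0,-0.0385],0],
  [[0,0,0],[0,0,-0.0385],0],
  [[0,0,0],[0,0,-0.0385],0],
])

```text
clock: 18.65
eef_pos: [0.634, 0.0643, 0.164]
tool_rot: [-0.313, 0.95, -0.0, -0.001]
ft_force: [0.8, 0.4, 0.0]
grip_width: -0.0003
grasp_force: 0.0
```

>>> apply_moves([
  [[0,0,0],[0,0,-0.0385],0],
  [[0,0,0],[0,0,-0.0385],0],
  [[0,0,0],[0,0,-0.0385],0],
  [[0,0,0],[0,0,-0.0385],0],
  [[0,0,0],[0,0,-0.0385],0],
  [[0,0,0],[0,0,-0.0375],0],
  [[0,0,0],[0,0,0],0],
  [[0,0,0],[0,0,0],0],
])

```text
clock: 19.32
eef_pos: [0.6341, 0.0645, 0.1641]
tool_rot: [-0.626, 0.78, -0.0, -0.001]
ft_force: [0.6, -0.5, 0.4]
grip_width: -0.0
grasp_force: 0.0
```

Run:
```python
from h import *
st()
```

```text
t19.32 tcp_case(mm) [ -1.6 121.1  84.1] toolx_ang -1.789 z [-0.001 -0.001 -1.   ] F [ 0.6 -0.5  0.4] w -0.0 q [ 0.1   0.56  0.26  1.27 -0.   -1.25]
```

The left flap is vertical against the side: y≈89 at both hinge and tip, with the case slid about 6.5 mm to -y. The right flap now spans y -101 to -136. I move over it.

>>> apply_moves([
  [[0.184,0,0],[0,0,0],0],
  [[0.184,0,0],[0,0,0],0],
  [[0.184,0,0],[0,0,0],0],
  [[0.184,0,0],[0,0,0],0],
  [[0.184,0,0],[0,0,0],0],
  [[0.184,-0.012,0],[0,0,0],0],
  [[0.184,0,0],[0,0,0],0],
  [[0,0,0],[0,0,0],0],
])

```text
clock: 19.98
eef_pos: [0.5803, -0.1942, 0.1644]
tool_rot: [-0.623, 0.782, -0.001, -0.001]
ft_force: [0.2, 0.5, -0.3]
grip_width: -0.0003
grasp_force: 0.0
```

Run:
```python
from h import *
st();yel('wrist','w8')
```

```text
t19.98 tcp_case(mm) [   0.6 -143.1   84.4] toolx_ang -1.796 z [-0.001 -0.004 -1.   ] F [ 0.2  0.5 -0.3] w -0.0 q [-0.32  0.51  0.17  1.24 -0.   -1.67]
yel [325. 251.] [ 271  229  101   55 2936] [  -6.2 -123.5    6.3] [ -30.8 -140.8    4.8] [  31.  -104.4   27.4]
orange [319. 235.] [281 233  79   5 325] [   1.7 -134.1    7.3] [ -23.2 -135.7    5.5] [  23.8 -131.9    8.5]
blue [392. 296.] [ 354  280   73   38 2064] [-45.3 -91.7   9.7] [ -67.7 -153.5    5.3] [-23.4 -79.  110.5]
blue [251. 297.] [ 217  282   69   33 1882] [ 45.3 -92.5   9.8] [  23.6 -154.4    5.2] [ 67.8 -79.7 111.9]
```

>>> apply_moves([
  [[0,0,0.2],[0,0,0],0],
  [[0,0,0.098],[0,0,0],0],
  [[-0.005,0,0.03],[0,0,0],0],
  [[-0.005,0,0.03],[0,0,0],0],
  [[-0.0125,0,0.025],[0,0,0],0],
  [[-0.0125,0,0.025],[0,0,0],0],
  [[-0.0125,0,0.0225],[0,0,0],0],
  [[-0.0125,0,0.0225],[0,0,0],0],
])

```text
clock: 20.7
eef_pos: [0.586, -0.1754, 0.0748]
tool_rot: [-0.628, 0.778, -0.001, 0.001]
ft_force: [-1.0, -1.3, 1.9]
grip_width: 0.0
grasp_force: 0.8
```

>>> apply_moves([
  [[0,0,0.02],[0,0,0],0],
  [[-0.005,0,0.02],[0,0,0],0],
  [[-0.015,0,0],[0,0,0],0],
  [[-0.01,0,0],[0,0,0],0],
  [[-0.01,0,0],[0,0,0],0],
  [[0,0,0],[0,0,0],0],
  [[0,0,0],[0,0,0],0],
  [[0,0,0],[0,0,0],0],
])

```text
clock: 21.37
eef_pos: [0.5864, -0.1677, 0.0658]
tool_rot: [-0.628, 0.778, 0.0, 0.0]
ft_force: [0.0, -1.9, -1.0]
grip_width: -0.0002
grasp_force: 0.8
```

>>> apply_moves([
  [[-0.008,0,0],[0,0,0],0],
  [[0,0,0],[0,0,0],0],
  [[-0.006,0,0],[0,0,0],0],
  [[0,0,0],[0,0,0],0],
  [[-0.006,0,0],[0,0,0],0],
  [[0,0,0],[0,0,0],0],
  [[0,0,0],[0,0,0],0],
  [[0,0,0],[0,0,0],0],
])

```text
clock: 22.03
eef_pos: [0.5871, -0.1641, 0.0658]
tool_rot: [-0.628, 0.778, -0.0, -0.0]
ft_force: [1.0, -3.3, -0.7]
grip_width: -0.0001
grasp_force: 1.8
```

Run:
```python
from h import *
st()
```

```text
t22.03 tcp_case(mm) [   0.9 -112.3  -14.2] toolx_ang -1.784 z [-0. -0. -1.] F [ 1.  -3.3 -0.7] w -0.0 q [-0.27  0.58  0.03  1.02 -0.   -1.63]
```

>>> apply_moves([
  [[-0.008,0,0],[0,0,0],0],
  [[0,0,0],[0,0,0],0],
  [[-0.008,0,0],[0,0,0],0],
  [[0,0,0],[0,0,0],0],
  [[0,0,0],[0,0,0],0],
  [[0,0,0],[0,0,0],0],
  [[0,0,0],[0,0,0],0],
  [[0,0,0],[0,0,0],0],
])

```text
clock: 22.7
eef_pos: [0.5876, -0.1602, 0.0657]
tool_rot: [-0.628, 0.778, 0.001, 0.0]
ft_force: [0.3, -1.6, -0.7]
grip_width: -0.0001
grasp_force: 0.6
```

>>> apply_moves([
  [[-0.008,0,0],[0,0,0],0],
  [[0,0,0],[0,0,0],0],
  [[-0.008,0,0],[0,0,0],0],
  [[0,0,0],[0,0,0],0],
  [[0,0,0],[0,0,0],0],
  [[0,0,0],[0,0,0],0],
  [[0,0,0],[0,0,0],0],
  [[0,0,0],[0,0,0],0],
])

```text
clock: 23.37
eef_pos: [0.5887, -0.1575, 0.066]
tool_rot: [-0.628, 0.778, -0.0, 0.0]
ft_force: [0.1, 0.1, 0.3]
grip_width: -0.0003
grasp_force: 0.0
```

>>> apply_moves([
  [[-0.008,0,0],[0,0,0],0],
  [[0,0,0],[0,0,0],0],
  [[-0.008,0,0],[0,0,0],0],
  [[0,0,0],[0,0,0],0],
  [[0,0,0],[0,0,0],0],
  [[0,0,0],[0,0,0],0],
  [[0,0,0],[0,0,0],0],
  [[0,0,0],[0,0,0],0],
])

```text
clock: 24.03
eef_pos: [0.5889, -0.1563, 0.066]
tool_rot: [-0.627, 0.779, -0.001, -0.001]
ft_force: [-1.2, -4.8, 0.3]
grip_width: 0.0001
grasp_force: 2.8
```

>>> apply_moves([
  [[-0.008,0,0],[0,0,0],0],
  [[0,0,0],[0,0,0],0],
  [[-0.006,0,0],[0,0,0],0],
  [[0,0,0],[0,0,0],0],
  [[0,0,0],[0,0,0],0],
  [[0,0,0],[0,0,0],0],
  [[0,0,0],[0,0,0],0],
  [[0,0,0],[0,0,0],0],
])

```text
clock: 24.7
eef_pos: [0.589, -0.1561, 0.0662]
tool_rot: [-0.627, 0.779, -0.003, -0.003]
ft_force: [-2.8, -11.9, 0.7]
grip_width: 0.0
grasp_force: 6.0
```

>>> apply_moves([
  [[-0.006,0,0],[0,0,0],0],
  [[0,0,0],[0,0,0],0],
  [[-0.004,0,0],[0,0,0],0],
  [[0,0,0],[0,0,0],0],
  [[0,0,0],[0,0,0],0],
  [[0,0,0],[0,0,0],0],
  [[0,0,0],[0,0,0],0],
  [[0,0,0],[0,0,0],0],
])

```text
clock: 25.37
eef_pos: [0.589, -0.1559, 0.0663]
tool_rot: [-0.626, 0.78, -0.004, -0.004]
ft_force: [-4.9, -15.5, 1.7]
grip_width: -0.0
grasp_force: 8.2
```

>>> apply_moves([
  [[0.05,0,0],[0,0,0],0],
  [[0.1,0,0],[0,0,0],0],
  [[0,0,-0.2],[0,0,0],0],
  [[0,0,-0.2],[0,0,0],0],
  [[0,0,-0.2],[0,0,0],0],
  [[0,0,0],[0,0,0],0],
  [[0,0,0],[0,0,0],0],
  [[0,0,0],[0,0,0],0],
])

```text
clock: 26.03
eef_pos: [0.5838, -0.1788, 0.1857]
tool_rot: [-0.628, 0.778, 0.0, 0.0]
ft_force: [-0.2, -0.8, -1.5]
grip_width: -0.0001
grasp_force: 0.0
```

Run:
```python
from h import *
st();yel('wrist','w9')
```

```text
t26.03 tcp_case(mm) [   0.7 -127.3  105.7] toolx_ang -1.784 z [ 0.     0.001 -1.   ] F [-0.2 -0.8 -1.5] w -0.0 q [-0.3   0.49  0.21  1.29  0.   -1.66]
yel [321. 245.] [ 277  235   88   22 1560] [ -0.2 -93.2  -7.6] [-30.1 -94.4 -24.8] [ 30.3 -91.5   7.8]
orange [321. 234.] [289 233  63   4 172] [ -0.7 -94.  -26.6] [-23.5 -95.  -28. ] [ 23.6 -92.8 -24.9]
blue [253. 278.] [ 224  258   80   54 2434] [ 51.2 -78.2   9.9] [  16.1 -133.4    5.4] [ 68.  -52.1  95.6]
blue [387. 278.] [ 336  258   82   54 2483] [-50.7 -78.1   9.7] [-68.  -89.7   5.5] [-17.9 -52.   11.5]
```

View pics/w9.png

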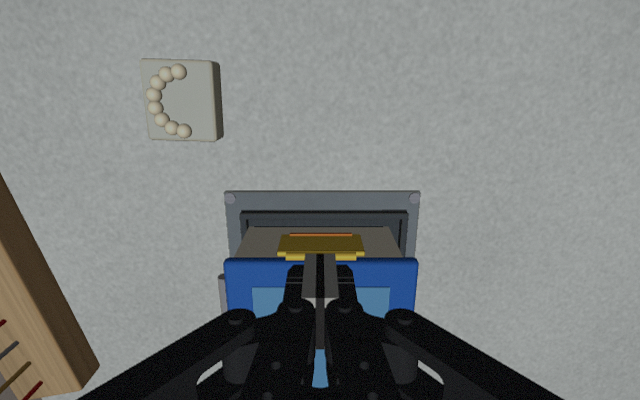

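The right flap is vertical, with its ridge at row 234 and y≈-93 at both hinge and tip. Now a clear look at the front flap.

>>> apply_moves([
  [[-0.128,0.12,0],[0,0,0],0],
  [[-0.128,0.12,0],[0,0,0],0],
  [[-0.128,0.12,0],[0,0,0],0],
  [[-0.128,0.12,0],[0,0,0],0],
  [[-0.128,0.12,0],[0,0,0],0],
  [[0,0,0],[0,0,0.0385],0],
  [[0,0,0],[0,0,0.0385],0],
  [[0,0,0],[0,0,0.0385],0],
])

```text
clock: 26.75
eef_pos: [0.4919, -0.0275, 0.1839]
tool_rot: [-0.475, 0.88, 0.001, -0.002]
ft_force: [-0.1, -1.0, -0.3]
grip_width: 0.0
grasp_force: 0.0
```

>>> apply_moves([
  [[0,0,0],[0,0,0.0385],0],
  [[0,0,0],[0,0,0.0385],0],
  [[0,0,0],[0,0,0.0385],0],
  [[0,0,0],[0,0,0.0385],0],
  [[0,0,0],[0,0,0.0385],0],
  [[0,0,0],[0,0,0.0385],0],
  [[0,0,0],[0,0,0.0385],0],
  [[0,0,0],[0,0,0.0385],0],
])

```text
clock: 27.42
eef_pos: [0.4922, -0.0284, 0.1836]
tool_rot: [-0.011, 1.0, 0.0, -0.002]
ft_force: [-0.1, -0.1, 0.8]
grip_width: -0.0005
grasp_force: 0.0
```

>>> apply_moves([
  [[0,0,0],[0,0,0.0385],0],
  [[0,0,0],[0,0,0.0385],0],
  [[0,0,0],[0,0,0],0],
  [[0,0,0],[0,0,0],0],
  [[0,0,0],[0,0,0],0],
  [[0,0,0],[0,0,0],0],
  [[0,0,0],[0,0,0],0],
  [[0,0,0],[0,0,0],0],
])

```text
clock: 28.08
eef_pos: [0.4936, -0.0287, 0.1857]
tool_rot: [0.107, 0.994, 0.0, -0.0]
ft_force: [0.7, -1.1, -0.0]
grip_width: -0.0002
grasp_force: 0.0
```

```bash
cat >> h.py <<'E'
def tilt(name,ax,sgn):
    im,d,P=snap('wrist',name);Q=incase(P)*1e3
    hsv=cv2.cvtColor(im,cv2.COLOR_RGB2HSV);H,S,V=[hsv[...,i].astype(int) for i in range(3)]
    m=(H>18)&(H<32)&(S>150)&(V>50)&(abs(Q[...,1-ax])<32)&(Q[...,ax]*sgn>60)&(Q[...,2]<0)&(Q[...,2]>-23)
    q=Q[m];p=np.polyfit(q[:,2],q[:,ax]*sgn,1);print('tilt out deg (0=vertical)',np.degrees(np.arctan(-p[0])).round(2),'out at z=5',np.polyval(p,5).round(1),'n',len(q),'res',np.std(q[:,ax]*sgn-np.polyval(p,q[:,2])).round(2))
E
python3 - <<'E'
from h import *
st();yel('wrist','w10');tilt('w10b',0,-1)
E
```

```text
t28.08 tcp_case(mm) [-119.1    0.3  105.7] toolx_ang 2.928 z [-0.  0. -1.] F [ 0.7 -1.1 -0. ] w -0.0 q [-0.06  0.27 -0.13  1.18  0.    0.16]
yel [324. 257.] [280 248  86  23 998] [-74.3  12.8 -10.9] [-126.4  -27.8  -24.9] [-71.9  33.3  95.1]
orange [325. 247.] [292 246  62   4 161] [-74.9   5.8 -26.4] [-76.  -20.9 -27.8] [-73.8  26.8 -24.5]
blue [237. 289.] [ 197  272   91   54 2932] [-60.6 -60.5  10.1] [-70.9 -86.5   4.9] [-36.6 -25.7  11.7]
blue [406. 290.] [ 352  272   97   57 3154] [-59.9  65.6   9.9] [-70.7  27.8   5.4] [-33.1  92.4  11.3]
blue [215. 368.] [209 361  13  16  99] [ 10.2 -80.5  10.4] [-113.   -87.     9.3] [ 17.1 -32.  142.8]
blue [427. 369.] [418 360  19  20 140] [12.5 83.8 10.2] [-112.5   33.7    9.1] [ 21.   92.7 142.4]
tilt out deg (0=vertical) -0.07 out at z=5 74.3 n 726 res 0.3
```

View pics/w10.png

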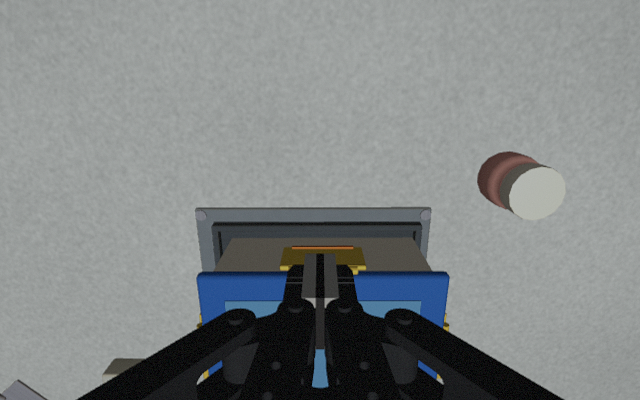

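The front flap is vertical (tilt -0.07°). The right flap's ridge-to-plate offset is close to the front flap's, and the lid top is level at 10 mm all round. The tool is clear, so I hand in.

```bash
python3 -c "
from h import *
print(bot.job_done())"
```

```text
the job is handed in; nothing more can be done
None
```

I shut the lid and folded all three flaps (front, left, right) down vertical against the case, then handed the job in at about 28 s with the arm clear; pushes read at most about 18 N at the wrist, and no verdict came back.

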